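# Rock a battery block into its charging cradle and lock it

## Task

Load the green-topped battery into the desk's charging cradle: tuck its tongue end down under the lip against the sprung contact, rock it down until it lies fully flat in the bay, then push the red lock fully home over its heel. Be gentle - never force the battery against the cradle - and leave the orange-topped battery and everything else on the desk where they are.

Things in the scene. Friction and masses are not known exactly. Their poses are not given: they have to be found in the camera images.
- battery: Charged battery, black with a green top, white bar across the top near its tongue end; 0.24-0.39 kg, loose, upright. Block 80 x 44 x 40 mm (x, y, z). Tongue on the +x end: 9 mm long, 30 wide, 7 high from the underside. Heel ledge on the -x end: 10 mm long, 40 wide, 12 high. Origin: centre of the block's underside, z up. Grip it across y with the fingertips 18 mm or more above the underside.
- battery_toe (a point): Point on the battery's underside at the very end of the tongue, 49 mm from the battery's origin along its +x.
- cradle: Charging cradle, fixed: black base plate 182 x 96 x 8 mm with a white insert holding the bay. Origin on the desk top, 76 mm from the plate's +x end; +x runs to the lip, z up. The insert is clamped 4 mm back to 4 mm forward along x of its middle place (not reported, stays put): find it by touch. The points mark the middle place. Over 50 N from the battery breaks it.
- bay (a point): Centre of the bay floor, 12 mm above the desk (insert in its middle place); axes as the cradle's. The flat battery's origin ends here, pressed to the heel wall by the contact; it can be pushed 4 mm towards the lip. Side walls: inner faces 46.4 mm apart, upright to 8 mm above the floor, then flaring outwards to 14 mm above it.
- lip (a point): Upper near edge of the lip, a white bar with a green strip across the bay's +x end, 44 mm from the bay centre: underside 9 mm, top 15 mm above the floor. The tongue goes under it, heel raised 10 to 16 degrees (not level). There a sprung brass contact (1 N preload, 1 N per mm, 9 mm travel; tip 1 mm behind the lip's face) pushes the tongue back; 10 N overcomes it.
- heel_wall (a point): Top of the heel wall's inner face, 50 mm from the bay centre towards -x, 11 mm above the floor. With the tongue held in against the contact the heel swings down just inside this wall.
- lock (a joint): Red sliding lock behind the heel wall, on the insert. 0 to 0.002 m: drawn back (as found); 0.010 m: fully home. Slides along the cradle's +x (towards the bay) against 2 N of friction and stays where left. Its bar (24 mm wide, 14 to 19 mm above the bay floor, tip 3 mm behind the heel wall's inner face when back) passes over the heel ledge, so it goes home only when the battery lies flat.
- lock_grip (a point): Centre of the top of the lock's red grip block when drawn back (joint 0), insert in its middle place; this point does not follow insert or lock. The block is 12 x 14 x 20 mm (x, y, z of the cradle), its top 51 mm and its foot 31 mm above the desk; pinch it from above across y and move it along the cradle's +x.
- flat_battery: Discharged battery of the same shape with an orange top, loose on the desk; leave it alone. Origin and axes as for the green one.
- mug: Blue mug, 80 mm across, 92 mm high; origin under its centre. Bystander.
- phone: Black phone, 150 x 72 x 8 mm, lying flat; origin under its centre. Bystander.
- mouse: Grey computer mouse, 104 x 60 x 32 mm; origin under its centre. Bystander.
- stapler: Blue and black stapler, 135 x 36 x 41 mm; origin under its centre. Bystander.
- pen_cup: Dark steel cup of pens, 76 mm across, 150 mm high with the pens; origin under its centre. Bystander.
- tape: Yellow roll, 60 mm across, 20 mm high; origin under its centre. Bystander.
Mind the look-alikes: they are no part of the job. Leave any pink or purple look-alike of the battery alone. What is shaped like the cradle but purple is not meant.

How it is judged:
On the way, in this order (a step that is already met when the one before it is completed fails the run):
1. the green battery's tongue is under the lip with its heel raised (angle between battery's own z axis and vertical between 0.07 and 0.45 rad and x of battery_toe in the frame of cradle above 0.041 m and z of battery_toe in the frame of cradle below 0.018 m and y of battery_toe in the frame of cradle between -0.008 and 0.008 m), for 0.05 s.
2. the green battery lies flat in the bay, the lock still drawn back (z of battery in the frame of cradle between 0.01 and 0.0145 m and angle between battery's own z axis and vertical below 0.035 rad and y of battery in the frame of cradle between -0.004 and 0.004 m and x of battery in the frame of cradle between -0.008 and 0.012 m and angle between the x axis of battery and the x axis of cradle, either way round below 0.08 rad and x of battery_toe in the frame of cradle above 0.03 m and value of joint lock below 0.005 m), for 0.2 s.
3. the lock is pushed home over the battery (z of battery in the frame of cradle between 0.01 and 0.0145 m and angle between battery's own z axis and vertical below 0.035 rad and y of battery in the frame of cradle between -0.004 and 0.004 m and x of battery in the frame of cradle between -0.008 and 0.012 m and angle between the x axis of battery and the x axis of cradle, either way round below 0.08 rad and x of battery_toe in the frame of cradle above 0.03 m and value of joint lock above 0.0085 m), for 0.2 s.
At the end, for the whole second after the job is handed in: Green battery at rest and flat in the bay (underside 10 to 14.5 mm above the desk, tilt under 2 degrees, within 4 mm of the centre line, tongue to the lip end, origin -8 to +12 mm along the cradle's x); lock beyond 8.5 mm; orange battery and bystanders within 20 mm of their starts (all of step 3 and linear speed of battery below 0.01 m/s and distance of each of flat_battery, mug, phone, mouse, stapler, pen_cup, tape from where it was at the start of the episode below 0.02 m); the robot touches nothing.
It fails at once if the battery is forced against the cradle with more than 50 N (contact force between battery and cradle above 50 N).
It fails at once if the lock is shut before the battery lies flat in the bay (value of joint lock above 0.007 m and (z of battery in the frame of cradle above 0.017 m or angle between battery's own z axis and vertical above 0.06 rad or horizontal distance between battery and cradle above 0.02 m)).
It fails at once if the orange battery or a bystander is pushed away or knocked over (distance of any of flat_battery, mug, phone, mouse, stapler, pen_cup, tape from where it was at the start of the episode above 0.03 m or angle between any of flat_battery, mug, phone, mouse, stapler, pen_cup, tape's own z axis and vertical above 0.5 rad).
It also fails if it takes over 72 s, if anything falls off the work surface, if the arm or the gripper's body presses on something with over 40 N, if the wrist force passes 120 N, or if a joint passes its speed limit or range.

## Robot

A 7-joint arm with a two-finger parallel gripper is mounted at the origin on the work surface. World frame = base frame: x ahead of the robot, y to its left, z up, the work surface at z = 0. Lengths are in m, angles in rad, forces in N, time in s.
With the tool pointing down it reaches from about 0.425 to 1.025 m from the base axis. Payload 9.4 kg.
Tool frame: the origin (TCP) lies at the very end of the fingers, on their centre line; the grasp point (between the pads) lies 19 mm behind it; z points along the fingers, y is the line along which they close (so a half turn about z gives the same grasp; the last joint's range is limited). The gripper opens to 85 mm and grips with 20 to 120 N. Pads are 22 mm wide; open, the fingers measure 114 mm over their backs; the gripper's body (76 mm by 85 mm) begins 54 mm behind the grasp point. The pads swing forward as they close: fully open they stand 13 mm farther back than shut.
Start: joints at [-1.283, 0.599, -0.003, 1.599, 0.002, 0.943, -0.08], TCP at [0.259, 0.677, 0.195] pointing down, gripper open.
Joint ranges: [-2.57, 2.57], [-0.35, 1.97], [-1.29, 1.29], [0.11, 2.56], [-1.05, 4.19], [0.11, 1.86], [-2.63, 2.63]. Speed limits (rad/s): [2.22, 2.22, 3.01, 3.01, 3.14, 3.14, 3.14].

## Interface

Orientations are given as [roll, pitch, yaw] about the fixed x, y, z axes, in that order (R = Rz(yaw) Ry(pitch) Rx(roll)).
In Python, from station import readout, cams, bot gives the robot as it stands.
- The arm moves only by the tool apply_moves, never from a script. Its argument "commands" is text: rows parted by semicolons, each of 7 numbers parted by spaces: the turn, a rotation vector about the world's x, y, z in rad, then the shift along the world's x, y, z in cm, then the opening, from 0 (shut) to 1 (fully open). A call has 1 to 20 rows; each row shifts and turns the commanded pose from where the row before left it; what a row does not reach is not made up. A row lasts 1/10 s, in which the tool goes at most 50 mm and 8.59 degrees, less where a joint would pass 70% of its speed; a pose out of reach is approached as far as the arm can. A call is refused whole if a number of a shift passes 5 or a number of a turn 0.15, either way. A call with a gripper value outside its range is refused whole. The fingers move at their own pace and stop on an object; "newtons" is the grip in N (left out, the last holds). Time passes only in rows, so rows that do not move let the fingers close. It gives the time, the measured TCP pose, the force, the opening and the grip force at its end, in the units of the state.
- readout.state(): the state, without advancing time (a new reading comes with each control period).
- cams.grab_frame(name): name is "scene" or "top" or "wrist"; returns a dict with "pixels" (420x560x3 uint8, red, green, blue), "camera_matrix" (3x3 intrinsics, pixels), "view" (4x4, takes a point from world to camera coordinates). Camera axes: x right, y down, z forward; pixel columns grow to the right and rows downward; lengths in m; the calibration is good to about 2 mm. The wrist camera is an equidistant fisheye: a pixel r from the principal point sees the ray r / f radians off the axis. A picture is of the moment at which its call begins. There is no depth.
- bot.finish_job(): hands the job in; it is judged then, once.
The state is a dict: "clock": time; "q": joint angles; "qvel": joint speeds; "joint_efforts": joint torques, N m; "tool_pos": TCP position; "tcp_rot": TCP orientation; "force": force on the tool from outside, world axes, zero at the start; "moment": the same for the moment, N m; "finger_gap": finger opening in m; "grasp_force": force on a finger pad.
Only numpy, scipy, OpenCV 4.12 (cv2) and the standard library are available. Lean on these libraries where they do the work, as an engineer would, in place of code of your own. Each camera call takes 0.05 s, during which the arm holds its last target. There are 200 camera calls.

## Working session

There is one attempt and no reset: what is moved stays moved. The work goes in short steps, Python scripts to look and compute and a tool call to move; the robot and the scene stay as the last step left them, time stands still between calls to the robot, and variables do not carry over. Pictures are saved under pics/ and viewed, at most 10 in all, crops included, and the job is handed in when it is done.

Besides the shell and the picture viewer there is one more tool, called after "Call:" in YAML: its name, and indented under it one key for each argument. apply_moves: Moves the arm, as the interface text tells. Its arguments: {"type":"object","properties":{"commands":{"type":"string"},"newtons":{"type":"number"}},"required":["commands"]}

```bash
mkdir -p pics
cat > h.py <<'E'
import numpy as np, cv2
from station import readout, cams, bot
def grab(n):
    f=cams.grab_frame(n); np.savez(f'{n}.npz',**{k:np.array(v) for k,v in f.items()}); return f
def load(n): return dict(np.load(f'{n}.npz'))
def ray(f,u,v,fish=False):
    K=f['camera_matrix'];V=f['view']
    x=(u-K[0,2])/K[0,0];y=(v-K[1,2])/K[1,1]
    if fish:
        r=np.hypot(x,y); d=np.array([x/r*np.sin(r),y/r*np.sin(r),np.cos(r)]) if r>0 else np.array([0,0,1.])
    else: d=np.array([x,y,1.])
    R=V[:3,:3];return -R.T@V[:3,3],R.T@d
def at(f,u,v,z,fish=False):
    c,d=ray(f,u,v,fish); return c+d*(z-c[2])/d[2]
def proj(f,p,fish=False):
    q=f['view'][:3,:3]@np.asarray(p)+f['view'][:3,3];K=f['camera_matrix']
    if fish:
        r=np.hypot(q[0],q[1]);t=np.arctan2(r,q[2]);x,y=q[0]/r*t,q[1]/r*t
    else:x,y=q[0]/q[2],q[1]/q[2]
    return np.array([K[0,0]*x+K[0,2],K[1,1]*y+K[1,2]])
def save(name,im,s=1):
    cv2.imwrite(f'pics/{name}.png',cv2.resize(im[:,:,::-1],None,fx=s,fy=s,interpolation=cv2.INTER_CUBIC))
E
python3 - <<'E'
from h import *
for n in('top','scene'):
    f=grab(n); save(n+'0',f['pixels'],1.4); print(n,f['camera_matrix'].round(1).tolist(),f['view'].round(3).tolist())
print(readout.state())
E
```

```text
top [[495.0, 0.0, 289.0], [0.0, 495.0, 212.5], [0.0, 0.0, 1.0]] [[0.001, -1.0, -0.012, 0.0], [-0.987, 0.001, -0.163, 0.582], [0.163, 0.012, -0.987, 1.478], [0.0, 0.0, 0.0, 1.0]]
scene [[537.4, 0.0, 276.3], [0.0, 537.4, 214.3], [0.0, 0.0, 1.0]] [[-0.165, 0.986, -0.012, 0.083], [0.772, 0.122, -0.624, -0.399], [-0.614, -0.112, -0.781, 2.076], [0.0, 0.0, 0.0, 1.0]]
{'clock': 0.1, 'q': array([-1.28270056,  0.60002209, -0.00255647,  1.60005957,  0.00176496,
        0.94289723, -0.0798104 ]), 'qvel': array([-0.00306573, -0.00115953,  0.00011497, -0.0011745 , -0.00032292,
       -0.00018608, -0.00103611]), 'joint_efforts': array([ 5.32805629e-03, -7.77983665e+01,  1.57013230e+00, -2.58625209e+01,
        1.26741579e-02,  5.44484501e-03, -2.27997657e-05]), 'tool_pos': array([0.25847933, 0.6768491 , 0.19471633]), 'tcp_rot': array([-3.14021179e+00,  9.37308666e-05,  2.77683527e+00]), 'force': array([-0.00137041, -0.7871151 , -0.4398171 ]), 'moment': array([-0.03036555, -0.00570703,  0.00656944]), 'grasp_force': 0.0, 'finger_gap': 0.08567255357955002}
```

View pics/top0.png

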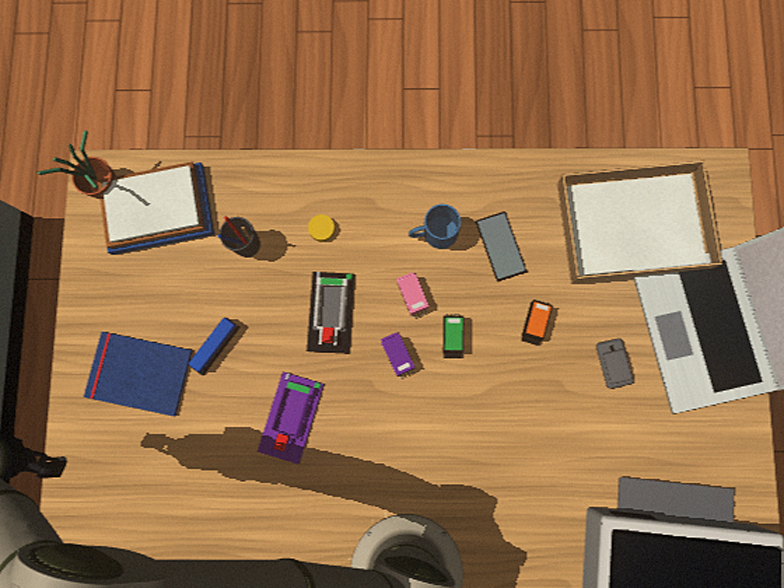

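View pics/scene0.png

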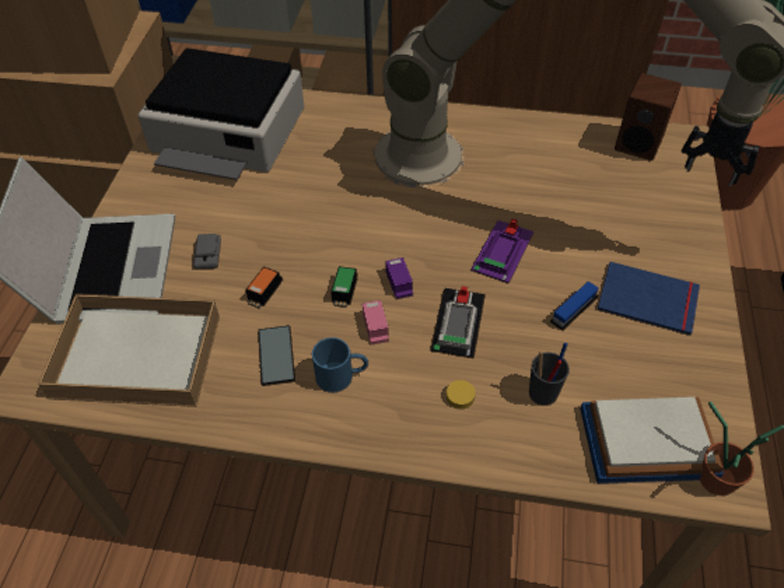

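The top view shows the candidates (1.4x pixels). Batteries: green (454,336), orange (538,321), pink (412,294) and purple (398,354). Cradles: black and white (331,312), purple (292,417). The green battery and the black/white cradle fit the description. I'll confirm them in one crop and measure.

Run:
```python
from h import *
f=load('top');im=f['pixels'];save('crop',im[185:275,205:345],5.5)
hsv=cv2.cvtColor(im,cv2.COLOR_RGB2HSV)
def blob(f,lo,hi,box):
    h=cv2.cvtColor(f['pixels'],cv2.COLOR_RGB2HSV);m=cv2.inRange(h,lo,hi);k=np.zeros_like(m);x0,y0,x1,y1=box;k[y0:y1,x0:x1]=m[y0:y1,x0:x1]
    pts=cv2.findNonZero(k)[:,0].astype(float);return pts
for nm,lo,hi,box,z in(('bat green',(45,80,60),(80,255,255),(305,215,345,260),.04),('strip',(45,80,60),(80,255,255),(220,190,255,210),.027),('lock',(0,150,100),(8,255,255),(222,225,250,255),.05)):
    p=blob(f,lo,hi,box);w=np.array([at(f,a,b,z)[:2] for a,b in p])
    r=cv2.minAreaRect((w*1000).astype(np.float32));print(nm,len(p),p.mean(0),w.mean(0).round(4),r)
h2=load('scene')
for nm,lo,hi,box,z in(('bat green',(45,80,60),(80,255,255),(230,180,262,220),.04),('strip',(45,80,60),(80,255,255),(305,230,350,255),.027),('lock',(0,150,100),(8,255,255),(320,200,340,220),.05)):
    p=blob(h2,lo,hi,box);w=np.array([at(h2,a,b,z)[:2] for a,b in p])
    r=cv2.minAreaRect((w*1000).astype(np.float32));print(nm,len(p),p.mean(0),w.mean(0).round(4),r)
```

```text
bat green 276 [323.89855072 239.01811594] [ 0.5012 -0.1069] ((504.4482727050781, -105.80211639404297), (39.75919723510742, 68.348388671875), 89.30262756347656)
strip 81 [239.28395062 199.87654321] [0.6262 0.1567] ((624.7047729492188, 153.67532348632812), (19.87090492248535, 71.1854019165039), 10.150907516479492)
lock 74 [233.48648649 238.68918919] [0.5011 0.1696] ((500.1648254394531, 168.1781768798828), (24.311683654785156, 30.69219970703125), 89.99200439453125)
bat green 184 [245.4076087  198.65217391] [ 0.5    -0.1022] ((503.08984375, -102.24899291992188), (39.146392822265625, 73.49468231201172), 88.94429779052734)
strip 72 [321.69444444 243.04166667] [0.6282 0.1625] ((627.911865234375, 157.1645965576172), (30.364482879638672, 71.90160369873047), 27.52739143371582)
lock 55 [330.81818182 210.90909091] [0.5161 0.1774] ((510.8046569824219, 175.89547729492188), (45.567195892333984, 22.07111167907715), 5.672724723815918)
```

View pics/crop.png

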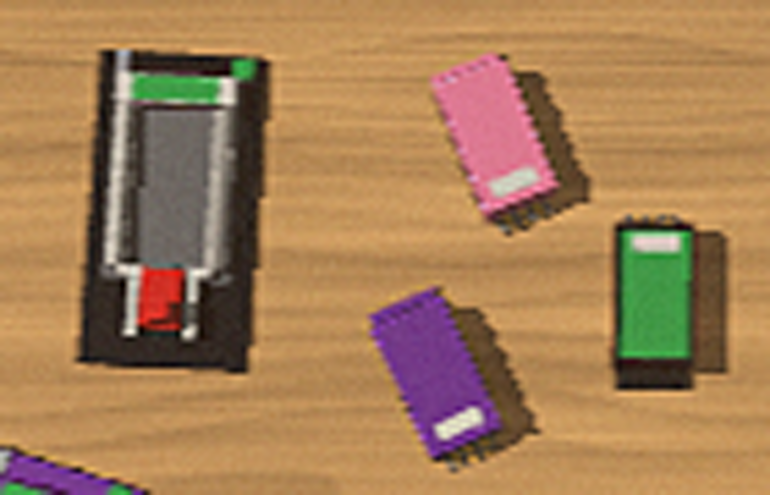

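The crop confirms it: the green battery's white bar is at crop (655,243), which is the +x end in world. The black/white cradle has its lip strip at (175,88) and its lock at (160,298). The pink and purple look-alikes are separate. Next I hover over the cradle and look through the wrist camera.

Call:
apply_moves:
  commands: "0 0 0.025 2.4 -4.2 0.5 1;0 0 0.025 2.4 -4.2 0.5 1;0 0 0.025 2.4 -4.2 0.5 1;0 0 0.025 2.4 -4.2 0.5 1;0 0 0.025 2.4 -4.2 0.5 1;0 0 0.025 2.4 -4.2 0.5 1;0 0 0.025 2.4 -4.2 0 1;0 0 0.025 2.4 -4.2 0 1;0 0 0.025 2.4 -4.2 0 1;0 0 0.025 2.4 -4.2 0 1;0 0 0.025 2.4 -4.2 0 1;0 0 0.02 2.4 -4.2 0 1;0 0 0 0 0 0 1;0 0 0 0 0 0 1;0 0 0 0 0 0 1"

```text
clock: 1.6
tool_pos: [0.546, 0.1744, 0.2253]
tcp_rot: [3.141, -0.001, 3.073]
force: [-0.1, 0.3, -1.0]
finger_gap: 0.0854
grasp_force: 0.0
```

Run:
```python
from h import *
f=grab('wrist'); np.savez('wc.npz',**f); save('w1',f['pixels'],1.4); print(f['camera_matrix'].round(1).tolist(),f['view'].round(4).tolist(),-f['view'][:3,:3].T@f['view'][:3,3])
s=readout.state();print(s['clock'],s['tool_pos'],s['tcp_rot'],s['force'])
```

```text
[[325.2, 0.0, 274.6], [0.0, 325.2, 202.9], [0.0, 0.0, 1.0]] [[0.0692, 0.9976, -0.0004, -0.2109], [0.9459, -0.0655, 0.3177, -0.5565], [0.3169, -0.0224, -0.9482, 0.2399], [0.0, 0.0, 0.0, 1.0]] [0.46499865 0.17932935 0.4041955 ]
1.65 [0.54585363 0.17487349 0.22532582] [ 3.14113822e+00 -5.97146837e-04  3.07397667e+00] [-0.77118849  0.08293378  0.79905738]
```

View pics/w1.png

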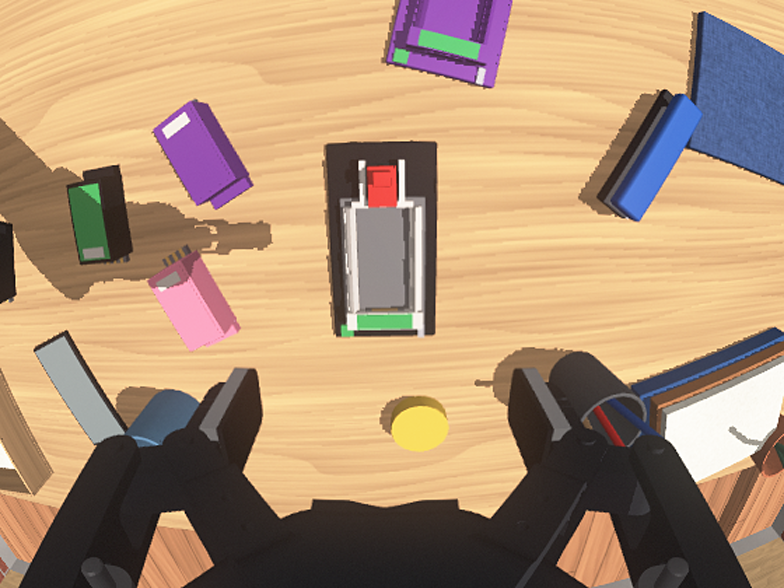

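The wrist view shows the cradle clearly: plate corners (325,144), (437,142), (435,336), (335,336), lip strip (385,322), lock (382,185). The green battery is at (95,220). I'll measure with orthorectified crops.

```bash
cat >> h.py <<'E'
def ortho(f,c,yaw,L,W,z,mm=0.5):
    "rows: along -x(local) downward => top=+x; cols: left=+y"
    xs=np.arange(L/2,-L/2,-mm/1000);ys=np.arange(W/2,-W/2,-mm/1000)
    X,Y=np.meshgrid(xs,ys,indexing='ij');cy,sy=np.cos(yaw),np.sin(yaw)
    P=np.stack([c[0]+cy*X-sy*Y,c[1]+sy*X+cy*Y,np.full_like(X,z)],-1).reshape(-1,3)
    q=P@f['view'][:3,:3].T+f['view'][:3,3];r=np.hypot(q[:,0],q[:,1]);t=np.arctan2(r,q[:,2]);K=f['camera_matrix']
    u=K[0,0]*q[:,0]/r*t+K[0,2];v=K[1,1]*q[:,1]/r*t+K[1,2]
    return cv2.remap(f['pixels'],u.reshape(X.shape).astype(np.float32),v.reshape(X.shape).astype(np.float32),cv2.INTER_CUBIC)
E
python3 - <<'E'
from h import *
f=load('wc')
c=[at(f,u/1.4,v/1.4,.008,True) for u,v in((325,144),(437,142),(435,336),(335,336))]
c=np.array(c);print(c.round(4));print([np.linalg.norm(c[i]-c[(i+1)%4]).round(4) for i in range(4)])
d=(c[3]+c[2]-c[0]-c[1])/2;yaw=np.arctan2(d[1],d[0]);ctr=c.mean(0);print(yaw,ctr)
a=ortho(f,ctr,yaw,.22,.13,.008);b=ortho(f,ctr,yaw,.22,.13,.027)
o=np.hstack([a,b]);save('ort',o,1.3);print(o.shape)
# battery
hsv=cv2.cvtColor(f['pixels'],cv2.COLOR_RGB2HSV);m=cv2.inRange(hsv,(45,80,40),(80,255,255));m[:,100:]=0
p=cv2.findNonZero(m)[:,0].astype(float);w=np.array([at(f,x,y,.04,True)[:2] for x,y in p]);print(cv2.minAreaRect((w*1000).astype(np.float32)))
E
```

```text
[[0.4669 0.1277 0.008 ]
 [0.472  0.224  0.008 ]
 [0.6533 0.2149 0.008 ]
 [0.6466 0.1189 0.008 ]]
[np.float64(0.0964), np.float64(0.1816), np.float64(0.0963), np.float64(0.18)]
-0.04967145793339197 [0.55969894 0.17136795 0.008     ]
(440, 520, 3)
((506.1624450683594, -104.56330871582031), (39.56548309326172, 72.78181457519531), 89.17753601074219)
```

View pics/ort.png

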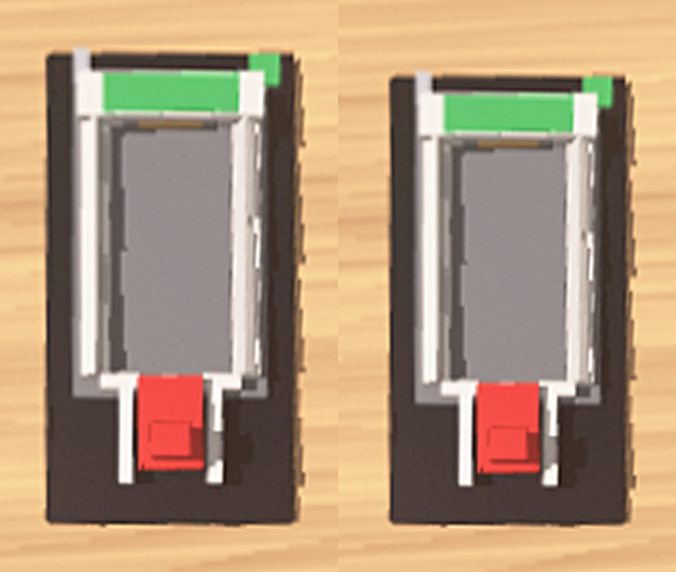

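Measured from the ortho picture (2.6 px/mm): plate columns 47–297 and rows 53–523, giving the right 96 x 181 mm. Cradle yaw is about -0.05, with its origin near (0.574, 0.170). The lip edge is at row ~134 and the heel wall at ~382, so the insert looks near its middle place. I take the same view over the battery.

Call:
apply_moves:
  commands: "0 0 0.011 -0.9 -4.6 0 1;0 0 0.011 -0.9 -4.6 0 1;0 0 0.011 -0.9 -4.6 0 1;0 0 0.011 -0.9 -4.6 0 1;0 0 0.011 -0.9 -4.6 0 1;0 0 0.011 -0.9 -4.6 0 1;0 0 0 0 0 0 1;0 0 0 0 0 0 1;0 0 0 0 0 0 1"

```text
clock: 2.55
tool_pos: [0.4931, -0.1007, 0.2255]
tcp_rot: [3.141, 0.0, 3.141]
force: [0.2, -0.6, -0.1]
finger_gap: 0.0858
grasp_force: 0.0
```

Run:
```python
from h import *
f=grab('wrist'); np.savez('wb.npz',**f)
s=readout.state();print(s['clock'],s['tool_pos'],s['tcp_rot'],s['force'])
hsv=cv2.cvtColor(f['pixels'],cv2.COLOR_RGB2HSV);m=cv2.inRange(hsv,(45,80,40),(80,255,255))
n,l,st,ce=cv2.connectedComponentsWithStats(m)
for i in range(1,n):
    if st[i,4]<150: continue
    p=np.argwhere(l==i)[:,::-1];w=np.array([at(f,x,y,.04,True)[:2] for x,y in p]);print(st[i],cv2.minAreaRect((w*1000).astype(np.float32)))
o=np.hstack([ortho(f,(.503,-.105),0,.14,.1,.04),ortho(f,(.503,-.105),0,.14,.1,.0)]);save('ortb',o,1.9)
```

```text
2.6 [ 0.49312988 -0.10053703  0.22547194] [3.14099290e+00 1.94247838e-04 3.14112478e+00] [-0.94340186  0.68502789  0.25794353]
[505  90  25  23 238] ((390.1125793457031, 225.68429565429688), (48.43345260620117, 13.33341121673584), 73.96891021728516)
[ 256  149   35   62 1852] ((506.7179870605469, -103.58059692382812), (39.04343032836914, 73.41936492919922), 88.82040405273438)
[443 255  28   9 219] ((619.4154663085938, 158.96990966796875), (47.65493392944336, 13.092147827148438), 86.18021392822266)
```

View pics/ortb.png

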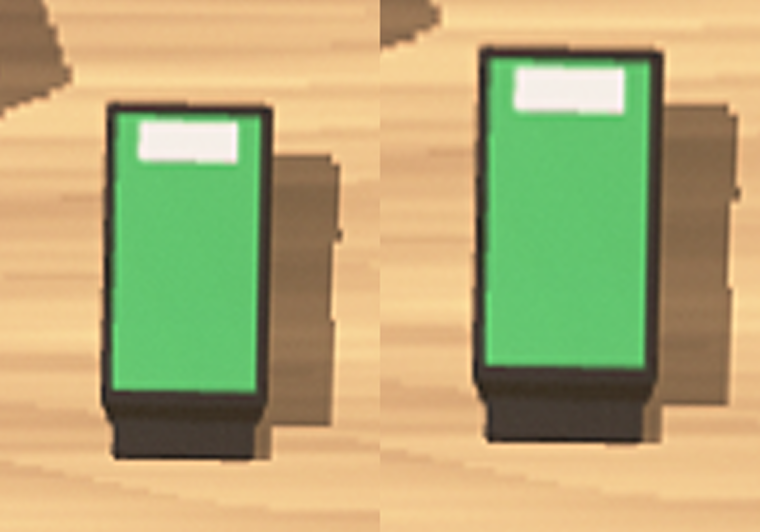

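Left panel (z = 40 mm): the block spans columns 107–271 and rows 103–407, or 43 x 80 mm as it should. Its centre is (0.506, -0.104) and its yaw about -0.013. I go down and grasp.

Call:
apply_moves:
  commands: "0 0 -0.013 1.3 -0.4 -4.5 1;0 0 0 0 0 -4.5 1;0 0 0 0 0 -4.5 1;0 0 0 0 0 -4.5 1;0 0 0 0 0 -1.5 1;0 0 0 0 0 -1.1 1;0 0 0 0 0 0 1;0 0 0 0 0 0 1;0 0 0 0 0 0 0;0 0 0 0 0 0 0;0 0 0 0 0 0 0;0 0 0 0 0 0 0;0 0 0 0 0 0 0;0 0 0 0 0 0 0"
  newtons: 60

```text
clock: 4.0
tool_pos: [0.5057, -0.1068, 0.0195]
tcp_rot: [-3.142, 0.0, 3.125]
force: [0.5, 0.2, -0.4]
finger_gap: 0.0003
grasp_force: 0.0
```

The fingers shut on nothing, so I look.

Run:
```python
from h import *
f=grab('wrist'); g=grab('scene')
a=cv2.resize(f['pixels'],(480,360));b=cv2.resize(g['pixels'][120:280,150:390],(480,320))
save('miss',np.vstack([a,b])[:, :, :],0.88)
print(readout.state()['finger_gap'])
```

```text
0.00018937548314616073
```

View pics/miss.png

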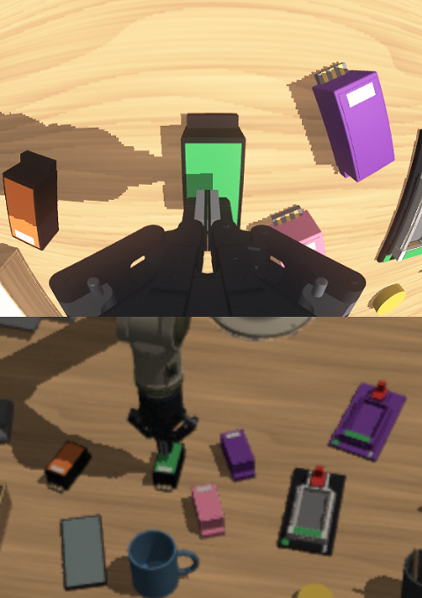

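Run:
```python
from h import *
f=load('wrist');s=readout.state();p=s['tool_pos'];print(p,s['tcp_rot'],s['q'])
for d in(0,.019,.03,.054): print(d,proj(f,p+[0,0,d],True)*480/560*.88)
print('cam',-f['view'][:3,:3].T@f['view'][:3,3])
hsv=cv2.cvtColor(f['pixels'],cv2.COLOR_RGB2HSV);m=cv2.inRange(hsv,(45,80,40),(80,255,255))
n,l,st,ce=cv2.connectedComponentsWithStats(m)
for i in range(1,n):
    if st[i,4]<300: continue
    q=np.argwhere(l==i)[:,::-1];w=np.array([at(f,x,y,.04,True)[:2] for x,y in q]);print(st[i],cv2.minAreaRect((w*1000).astype(np.float32)))
o=np.hstack([ortho(f,(.505,-.105),0,.16,.1,.04),ortho(f,(.505,-.105),0,.16,.1,.012)]);save('ortm',o,1.7)
```

```text
[ 0.50562493 -0.10671099  0.01947067] [ 3.14157257e+00 -2.90843678e-05  3.12479485e+00] [ 0.09619826  0.63456782  0.00283895  2.20846726 -0.0057811   0.29859482
  1.65800842]
0 [208.23815804 178.10979759]
0.019 [208.32422754 188.85196263]
0.03 [208.38127937 196.05447609]
0.054 [208.52870731 214.98615078]
cam [ 0.42438086 -0.10602033  0.19842407]
[ 245  189   76  110 5305] ((503.5645446777344, -103.56423950195312), (38.86719512939453, 66.7649154663086), 88.86245727539062)
```

View pics/ortm.png

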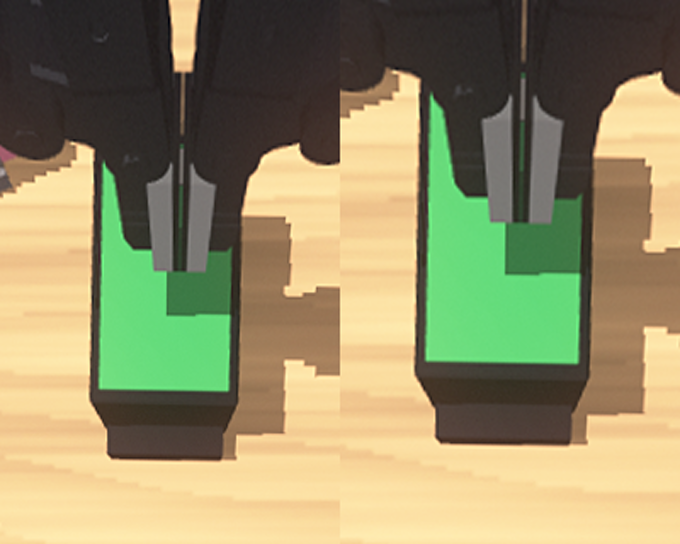

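The picture shows the shut fingertips hanging above the green top, with their shadow on it, although the reported TCP is z = 0.0195. The pad separation in the fisheye image also puts the real tips about 35–40 mm above the reported TCP. I check this with a gentle touch on the battery top with shut fingers.

Call:
apply_moves:
  commands: "0 0 0 0 0 -0.3 0;0 0 0 0 0 -0.3 0;0 0 0 0 0 -0.2 0;0 0 0 0 0 -0.2 0;0 0 0 0 0 0 0"

```text
clock: 4.6
tool_pos: [0.5054, -0.1067, 0.0091]
tcp_rot: [3.142, -0.001, 3.125]
force: [-0.1, 0.7, -0.3]
finger_gap: 0.0003
grasp_force: 0.0
```

Call:
apply_moves:
  commands: "0 0 0 0 0 -0.2 0;0 0 0 0 0 0 0"

```text
clock: 4.8
tool_pos: [0.5056, -0.1067, 0.0073]
tcp_rot: [3.142, -0.0, 3.125]
force: [0.7, -0.5, 0.1]
finger_gap: 0.0001
grasp_force: 0.0
```

Call:
apply_moves:
  commands: "0 0 0 0 0 -0.2 0;0 0 0 0 0 0 0"

```text
clock: 5.0
tool_pos: [0.5056, -0.1067, 0.0053]
tcp_rot: [3.142, -0.0, 3.125]
force: [-0.1, -0.3, -0.3]
finger_gap: 0.0003
grasp_force: 0.0
```

Call:
apply_moves:
  commands: "0 0 0 0 0 -0.2 0;0 0 0 0 0 0 0"

```text
clock: 5.2
tool_pos: [0.5058, -0.1068, 0.0043]
tcp_rot: [-3.141, 0.001, 3.125]
force: [-2.5, 1.3, 13.8]
finger_gap: -0.0002
grasp_force: 6.9
```

Call:
apply_moves:
  commands: "0 0 0 0 0 -0.2 0;0 0 0 0 0 0 0"

```text
clock: 5.4
tool_pos: [0.5058, -0.1068, 0.0041]
tcp_rot: [-3.141, 0.002, 3.125]
force: [-7.5, 2.1, 43.1]
finger_gap: -0.0003
grasp_force: 21.5
```

Call:
apply_moves:
  commands: "0 0 0 0 0 -0.2 0;0 0 0 0 0 0 0"

```text
clock: 5.6
tool_pos: [0.5059, -0.1068, 0.004]
tcp_rot: [-3.141, 0.003, 3.124]
force: [-12.0, 3.7, 72.5]
finger_gap: 0.0001
grasp_force: 36.2
```

The touch shows the real shut tips are about 35 mm above the reported TCP: contact with the 40 mm top came at a reported 4.6 mm. The picture also shows the tool 4 mm too far in -y. I lift, open, go lower with that correction, and grasp.

Call:
apply_moves:
  commands: "0 0 0 0 0 2 0;0 0 0 0 0 2 0;0 0 0 0 0 0 1;0 0 0 0 0.4 0 1;0 0 0 0 0 0 1;0 0 0 0 0 0 1;0 0 0 0 0 0 1;0 0 0 0 0 0 1"

```text
clock: 6.4
tool_pos: [0.5054, -0.1027, 0.039]
tcp_rot: [3.142, -0.001, 3.125]
force: [0.3, 0.7, 0.3]
finger_gap: 0.0844
grasp_force: 0.0
```

Call:
apply_moves:
  commands: "0 0 0 0 0 -2 1;0 0 0 0 0 -2 1;0 0 0 0 0 -1 1;0 0 0 0 0 -0.9 1;0 0 0 0 0 0 1"

```text
clock: 6.9
tool_pos: [0.5052, -0.1027, -0.0204]
tcp_rot: [3.141, -0.002, 3.125]
force: [-1.0, 0.5, -0.1]
finger_gap: 0.0853
grasp_force: 0.0
```

Call:
apply_moves:
  commands: "0 0 0 0 0 0 0;0 0 0 0 0 0 0;0 0 0 0 0 0 0;0 0 0 0 0 0 0;0 0 0 0 0 0 0;0 0 0 0 0 0 0"
  newtons: 60

```text
clock: 7.5
tool_pos: [0.5061, -0.1028, -0.0187]
tcp_rot: [-3.141, 0.001, 3.125]
force: [-0.3, 0.2, 4.9]
finger_gap: 0.0432
grasp_force: 61.3
```

Gripped (43 mm gap, 61 N). I lift, carry to the cradle, align yaw and tilt the heel up by about 0.22 rad.

Call:
apply_moves:
  commands: "0 0 0 0 0 2 0;0 0 0 0 0 4 0;0 0 0 0 0 4 0;0 0 0 0 0 4 0;0 0 -0.006 0.6 3.4 0 0;0 0 -0.006 0.7 3.4 0 0;0 0 -0.006 0.7 3.4 0 0;0 0 -0.006 0.7 3.4 0 0;0 0 -0.005 0.7 3.4 0 0;0 0 -0.005 0.7 3.4 0 0;0 0 0 0.6 3.4 0 0;0 0 0 0.6 3.4 0 0;0 0 0 0 0 0 0;0 0 0 0 0 0 0;0 0 0 0 0 0 0"

```text
clock: 9.0
tool_pos: [0.5581, 0.1681, 0.1204]
tcp_rot: [-3.141, -0.001, 3.09]
force: [-0.3, -0.6, -2.5]
finger_gap: 0.0428
grasp_force: 62.7
```

Run:
```python
from h import *
f=grab('wrist'); np.savez('wh.npz',**f)
s=readout.state();p=s['tool_pos'];print(s['clock'],p,s['tcp_rot'],s['force'])
hsv=cv2.cvtColor(f['pixels'],cv2.COLOR_RGB2HSV);m=cv2.inRange(hsv,(45,80,40),(80,255,255))
n,l,st,ce=cv2.connectedComponentsWithStats(m)
zt=.16
for i in range(1,n):
    if st[i,4]>200: print(st[i])
o=np.hstack([ortho(f,p,s['tcp_rot'][2]-np.pi,.14,.09,zt),ortho(f,(.5738,.1696),-.05,.14,.09,.026)]);save('orth',o,2)
```

```text
9.05 [0.55828999 0.16783555 0.12046849] [-3.14080674e+00 -4.31930737e-04  3.08931126e+00] [-0.01761371 -0.25254109 -3.4953228 ]
[337   0  40  12 246]
[  227   216    97   135 10998]
```

View pics/orth.png

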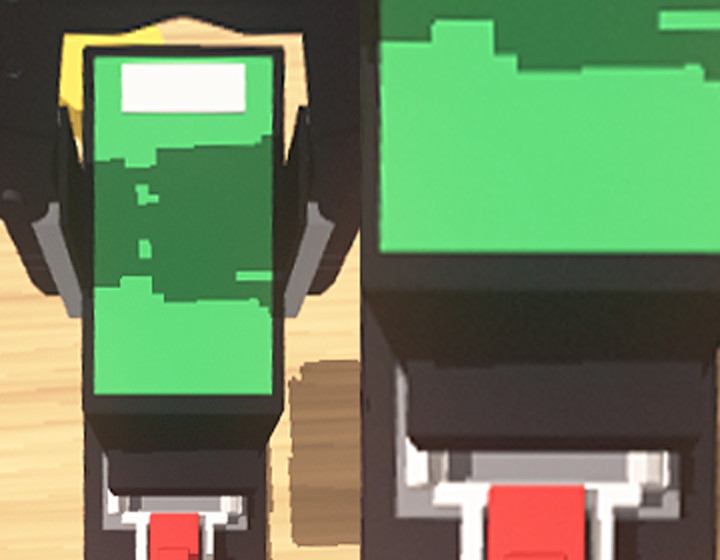

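The in-hand view (left panel, columns 83–284, rows 47–407) shows the battery square in the grip. Its origin is about +1.5 mm in x and -0.9 mm in y from the TCP. The right panel puts the lock's centre line within 1 mm of my cradle estimate. I tilt and lower towards the bay.

Call:
apply_moves:
  commands: "0.003 0.06 0 0 0.1 0 0;0.003 0.06 0 -0.1 0.1 0 0;0.003 0.06 0 0 0.1 0 0;0.003 0.06 0 0 0.05 0 0;0 0 0 0 0 -3 0;0 0 0 0 0 -3 0;0 0 0 0 0 -2 0;0 0 0 0 0 -1 0;0 0 0 0 0 0 0;0 0 0 0 0 0 0"

```text
clock: 10.05
tool_pos: [0.5582, 0.1724, 0.0312]
tcp_rot: [-3.142, -0.239, 3.09]
force: [-0.3, 0.3, -3.1]
finger_gap: 0.0426
grasp_force: 62.7
```

Run:
```python
from h import *
from scipy.spatial.transform import Rotation as Ro
f=grab('wrist'); np.savez('wt.npz',**f);sc=grab('scene')
s=readout.state();p=s['tool_pos'];print(s['clock'],p,s['tcp_rot'],s['force'])
R=Ro.from_euler('xyz',s['tcp_rot']).as_matrix()
c=-f['view'][:3,:3].T@f['view'][:3,3];print('cam in tool',R.T@(c-p))
for n in('wc','wb','wh'):
    g=load(n);print(n,-g['view'][:3,:3].T@g['view'][:3,3])
hsv=cv2.cvtColor(f['pixels'],cv2.COLOR_RGB2HSV)
m=cv2.inRange(hsv,(0,150,90),(8,255,255));n,l,st,ce=cv2.connectedComponentsWithStats(m)
for i in range(1,n):
    if st[i,4]>80:print('red',st[i],ce[i])
m=cv2.inRange(hsv,(45,80,40),(80,255,255));n,l,st,ce=cv2.connectedComponentsWithStats(m)
for i in range(1,n):
    if st[i,4]>500:
        q=np.argwhere(l==i)[:,::-1];print('green',st[i],cv2.boxPoints(cv2.minAreaRect(q.astype(np.float32))))
np.save('st.npy',dict(p=p,R=R),allow_pickle=True)
o=cv2.resize(f['pixels'][60:400,130:430],None,fx=1.4,fy=1.4); b=cv2.resize(sc['pixels'][150:290,260:400],(476,476));save('tilt',np.hstack([o,b])[:,:],0.88)
```

```text
10.15 [0.55850116 0.17281652 0.03168525] [ 3.14109732 -0.23837898  3.09057272] [ 0.07051152 -0.2222698  -3.29371172]
cam in tool [ 0.08134435 -0.00093833 -0.17851207]
wc [0.46499865 0.17932935 0.4041955 ]
wb [ 0.41176351 -0.10133819  0.40436009]
wh [0.47707989 0.17178805 0.29934152]
red [ 255  119   41   43 1704] [274.52406103 140.24295775]
green [  227   216    97   135 10978] [[227. 216.]
 [323. 216.]
 [323. 350.]
 [227. 350.]]
```

The grip is rigid: the panel is at the same pixels as before. The lock (column 275) and the battery axis (column 275) line up laterally. I lower in small steps.

Call:
apply_moves:
  commands: "0 0 0 -0.2 0 -0.5 0;0 0 0 0 0 -0.5 0;0 0 0 0 0 -0.4 0;0 0 0 0 0 0 0;0 0 0 0 0 0 0"

```text
clock: 10.65
tool_pos: [0.5556, 0.1728, 0.0163]
tcp_rot: [-3.141, -0.241, 3.091]
force: [0.3, 0.3, -3.8]
finger_gap: 0.0429
grasp_force: 62.7
```

Run:
```python
from h import *
sc=grab('scene')
s=readout.state();print(s['tool_pos'],s['force'])
f=grab('wrist');o=cv2.resize(f['pixels'][60:400,130:430],None,fx=1.4,fy=1.4); b=cv2.resize(sc['pixels'][170:270,270:370],(476,476),interpolation=cv2.INTER_CUBIC);save('tilt2',np.hstack([o,b]),0.88)
```

```text
[0.5557203  0.17281293 0.01643691] [-0.5088751  -0.13293982 -3.21814887]
```

Call:
apply_moves:
  commands: "0 0 0 0 0 -0.2 0;0 0 0 0 0 -0.2 0;0 0 0 0 0 -0.1 0;0 0 0 0 0 0 0"

```text
clock: 11.15
tool_pos: [0.5555, 0.1727, 0.0113]
tcp_rot: [-3.141, -0.241, 3.091]
force: [0.5, 0.3, -3.6]
finger_gap: 0.043
grasp_force: 62.7
```

Call:
apply_moves:
  commands: "0 0 0 0 0 -0.1 0;0 0 0 0 0 0 0"

```text
clock: 11.35
tool_pos: [0.5556, 0.1728, 0.0104]
tcp_rot: [-3.141, -0.24, 3.091]
force: [-0.4, -0.1, -4.0]
finger_gap: 0.0427
grasp_force: 62.7
```

Call:
apply_moves:
  commands: "0 0 0 0 0 -0.1 0;0 0 0 0 0 0 0"

```text
clock: 11.55
tool_pos: [0.5556, 0.1728, 0.0094]
tcp_rot: [-3.141, -0.24, 3.091]
force: [0.4, 0.4, -3.0]
finger_gap: 0.0429
grasp_force: 62.7
```

Call:
apply_moves:
  commands: "0 0 0 0 0 -0.1 0;0 0 0 0 0 0 0"

```text
clock: 11.75
tool_pos: [0.5556, 0.1727, 0.0084]
tcp_rot: [-3.141, -0.24, 3.091]
force: [0.0, -0.7, -4.2]
finger_gap: 0.0431
grasp_force: 62.7
```

Call:
apply_moves:
  commands: "0 0 0 0 0 -0.1 0;0 0 0 0 0 0 0"

```text
clock: 11.95
tool_pos: [0.5556, 0.1728, 0.0074]
tcp_rot: [-3.141, -0.24, 3.091]
force: [0.3, 0.3, -2.8]
finger_gap: 0.0425
grasp_force: 62.7
```

Call:
apply_moves:
  commands: "0 0 0 0 0 -0.1 0;0 0 0 0 0 0 0"

```text
clock: 12.15
tool_pos: [0.5556, 0.1727, 0.0063]
tcp_rot: [-3.141, -0.24, 3.091]
force: [-0.1, 0.6, -3.9]
finger_gap: 0.0424
grasp_force: 62.7
```

Call:
apply_moves:
  commands: "0 0 0 0 0 -0.05 0;0 0 0 0 0 0 0"

```text
clock: 12.35
tool_pos: [0.5556, 0.1728, 0.0059]
tcp_rot: [-3.141, -0.24, 3.091]
force: [-0.6, -0.2, -3.1]
finger_gap: 0.0428
grasp_force: 62.7
```

Call:
apply_moves:
  commands: "0 0 0 0 0 -0.05 0;0 0 0 0 0 0 0"

```text
clock: 12.55
tool_pos: [0.5557, 0.1728, 0.0055]
tcp_rot: [-3.141, -0.24, 3.091]
force: [-0.6, 0.2, -3.1]
finger_gap: 0.0431
grasp_force: 62.7
```

Call:
apply_moves:
  commands: "0 0 0 0 0 -0.05 0;0 0 0 0 0 0 0"

```text
clock: 12.75
tool_pos: [0.5556, 0.1728, 0.0053]
tcp_rot: [-3.141, -0.24, 3.091]
force: [-2.0, -0.5, 1.4]
finger_gap: 0.0429
grasp_force: 63.3
```

Call:
apply_moves:
  commands: "0 0 0 0 0 -0.05 0;0 0 0 0 0 0 0"

```text
clock: 12.95
tool_pos: [0.5556, 0.1728, 0.005]
tcp_rot: [-3.141, -0.24, 3.091]
force: [-3.2, -1.5, 5.9]
finger_gap: 0.043
grasp_force: 63.9
```

Call:
apply_moves:
  commands: "0 0 0 0 0 -0.05 0;0 0 0 0 0 0 0"

```text
clock: 13.15
tool_pos: [0.5554, 0.1728, 0.0049]
tcp_rot: [-3.142, -0.241, 3.091]
force: [-2.3, -0.7, 8.9]
finger_gap: 0.0431
grasp_force: 64.4
```

The toe touched the floor at exactly the estimated height. I ease off 1 mm and slide forward under the lip.

Call:
apply_moves:
  commands: "0 0 0 0 0 0.1 0;0 0 0 0.2 -0.01 0 0;0 0 0 0.2 -0.01 0 0;0 0 0 0.2 -0.01 0 0;0 0 0 0 0 0 0"

```text
clock: 13.65
tool_pos: [0.5607, 0.1727, 0.0052]
tcp_rot: [-3.141, -0.242, 3.091]
force: [-5.1, 0.6, 6.1]
finger_gap: 0.043
grasp_force: 63.7
```

Call:
apply_moves:
  commands: "0 0 0 0.1 -0.005 0 0;0 0 0 0 0 0 0"

```text
clock: 13.85
tool_pos: [0.5614, 0.1726, 0.0052]
tcp_rot: [-3.141, -0.243, 3.091]
force: [-5.5, -0.4, 6.0]
finger_gap: 0.043
grasp_force: 63.7
```

Call:
apply_moves:
  commands: "0 0 0 0.1 -0.005 0 0;0 0 0 0 0 0 0"

```text
clock: 14.05
tool_pos: [0.5624, 0.1726, 0.0052]
tcp_rot: [-3.141, -0.243, 3.091]
force: [-5.1, 0.3, 5.7]
finger_gap: 0.0428
grasp_force: 63.7
```

Call:
apply_moves:
  commands: "0 0 0 0 0 0.07 0;0 0 0 0.1 -0.005 0 0;0 0 0 0 0 0 0"

```text
clock: 14.35
tool_pos: [0.565, 0.1724, 0.0054]
tcp_rot: [-3.141, -0.24, 3.091]
force: [-0.9, 1.5, -0.3]
finger_gap: 0.0428
grasp_force: 62.9
```

Call:
apply_moves:
  commands: "0 0 0 0.1 -0.005 0 0;0 0 0 0 0 0 0"

```text
clock: 14.55
tool_pos: [0.5655, 0.1723, 0.0055]
tcp_rot: [-3.141, -0.241, 3.091]
force: [-2.3, 1.0, -1.5]
finger_gap: 0.0431
grasp_force: 63.0
```

Call:
apply_moves:
  commands: "0 0 0 0.1 -0.005 0 0;0 0 0 0 0 0 0;0 0 0 0 0 0 0"

```text
clock: 14.85
tool_pos: [0.5664, 0.1723, 0.0055]
tcp_rot: [-3.141, -0.241, 3.091]
force: [-3.3, 1.2, -2.5]
finger_gap: 0.043
grasp_force: 63.0
```

Call:
apply_moves:
  commands: "0 0 0 0.1 -0.005 0 0;0 0 0 0 0 0 0;0 0 0 0 0 0 0"

```text
clock: 15.15
tool_pos: [0.5674, 0.1722, 0.0056]
tcp_rot: [-3.141, -0.241, 3.091]
force: [-4.2, 0.8, -2.6]
finger_gap: 0.0427
grasp_force: 62.9
```

Call:
apply_moves:
  commands: "0 0 0 0.1 -0.005 0 0;0 0 0 0 0 0 0;0 0 0 0 0 0 0"

```text
clock: 15.45
tool_pos: [0.5684, 0.1722, 0.0056]
tcp_rot: [-3.141, -0.241, 3.091]
force: [-4.9, 1.3, -3.0]
finger_gap: 0.0432
grasp_force: 62.9
```

The force rises by 1 N per mm, so this is the sprung contact; the toe is about 4 mm into it (bay x ≈ 49) with no hard stop. I rock down about the toe, easing it forward slightly.

Call:
apply_moves:
  commands: "-0.001 -0.02 0 0.015 0 -0.11 0;-0.001 -0.02 0 0.015 0 -0.11 0;0 0 0 0 0 0 0;0 0 0 0 0 0 0"

```text
clock: 15.85
tool_pos: [0.5686, 0.1722, 0.0035]
tcp_rot: [-3.141, -0.201, 3.091]
force: [-5.2, 0.8, -3.2]
finger_gap: 0.0429
grasp_force: 62.6
```

Call:
apply_moves:
  commands: "-0.001 -0.02 0 0.045 0 -0.105 0;-0.001 -0.02 0 0.045 0 -0.105 0;0 0 0 0 0 0 0;0 0 0 0 0 0 0"

```text
clock: 16.25
tool_pos: [0.5695, 0.1721, 0.0014]
tcp_rot: [-3.141, -0.161, 3.091]
force: [-6.0, 1.6, -2.2]
finger_gap: 0.0425
grasp_force: 62.8
```

Call:
apply_moves:
  commands: "-0.001 -0.02 0 0.05 0 -0.105 0;-0.001 -0.02 0 0.05 0 -0.105 0;0 0 0 0 0 0 0;0 0 0 0 0 0 0"

```text
clock: 16.65
tool_pos: [0.5704, 0.1721, -0.0006]
tcp_rot: [-3.141, -0.121, 3.091]
force: [-5.9, 0.7, 0.2]
finger_gap: 0.043
grasp_force: 62.9
```

Call:
apply_moves:
  commands: "-0.001 -0.02 0 0.055 0 -0.1 0;-0.001 -0.02 0 0.05 0 -0.1 0;0 0 0 0 0 0 0;0 0 0 0 0 0 0"

```text
clock: 17.05
tool_pos: [0.5716, 0.172, -0.0027]
tcp_rot: [-3.141, -0.081, 3.091]
force: [-5.5, 1.4, -1.1]
finger_gap: 0.0427
grasp_force: 62.8
```

Call:
apply_moves:
  commands: "-0.001 -0.02 0 0.055 0 -0.1 0;-0.001 -0.02 0 0.05 0 -0.1 0;0 0 0 0 0 0 0;0 0 0 0 0 0 0"

```text
clock: 17.45
tool_pos: [0.5726, 0.172, -0.0046]
tcp_rot: [-3.141, -0.041, 3.091]
force: [-6.1, 0.7, -0.1]
finger_gap: 0.043
grasp_force: 63.1
```

Call:
apply_moves:
  commands: "-0.0005 -0.01 0 0.025 0 -0.05 0;-0.0005 -0.01 0 0.025 0 -0.05 0;0 0 0 0 0 0 0;0 0 0 0 0 0 0"

```text
clock: 17.85
tool_pos: [0.573, 0.172, -0.0056]
tcp_rot: [-3.141, -0.021, 3.091]
force: [-6.2, 0.5, 0.2]
finger_gap: 0.043
grasp_force: 63.2
```

Call:
apply_moves:
  commands: "-0.0005 -0.01 0 0.03 0 -0.05 0;-0.0005 -0.01 0 0.03 0 -0.05 0;0 0 0 0 0 0 0;0 0 0 0 0 0 0"

```text
clock: 18.25
tool_pos: [0.5734, 0.1719, -0.0065]
tcp_rot: [-3.141, -0.002, 3.091]
force: [-7.8, -0.2, 2.7]
finger_gap: 0.043
grasp_force: 63.4
```

Call:
apply_moves:
  commands: "0 0 0 0 0 -0.05 0;0 0 0 0 0 0 0;0 0 0 0 0 0 0"

```text
clock: 18.55
tool_pos: [0.5734, 0.1719, -0.0066]
tcp_rot: [-3.141, -0.002, 3.091]
force: [-9.0, 0.2, 8.0]
finger_gap: 0.0426
grasp_force: 64.2
```

The battery sits on the floor with 8 N down and tilt ≈ 0. I let it ease back 1.5 mm, then release and rise.

Call:
apply_moves:
  commands: "0 0 0 -0.1 0 0.05 0;0 0 0 -0.05 0 0 0;0 0 0 0 0 0 0;0 0 0 0 0 0 1;0 0 0 0 0 0 1;0 0 0 0 0 0 1;0 0 0 0 0 0 1;0 0 0 0 0 0 1;0 0 0 0 0 2 1;0 0 0 0 0 3 1;0 0 0 0 0 3 1;0 0 0 0 0 4 1;0 0 0 0 0 3 1;0 0 0 0 0 0 1;0 0 0 0 0 0 1"

```text
clock: 20.05
tool_pos: [0.5727, 0.1723, 0.1438]
tcp_rot: [3.141, 0.001, 3.091]
force: [-0.3, 0.3, -1.5]
finger_gap: 0.0852
grasp_force: 0.0
```

Run:
```python
from h import *
f=grab('wrist'); np.savez('wl.npz',**f)
s=readout.state();p=s['tool_pos'];print(s['clock'],p,s['tcp_rot'],s['force'])
a=ortho(f,(.563,.172),-.05,.19,.11,.052);b=ortho(f,(.563,.172),-.05,.19,.11,.027)
save('flat',np.hstack([a,b]),1.5)
```

```text
20.1 [0.57215042 0.17209122 0.14284782] [-3.14151823e+00 -3.36919816e-04  3.09090398e+00] [-0.359855   -1.16109333  0.27333231]
```

View pics/flat.png

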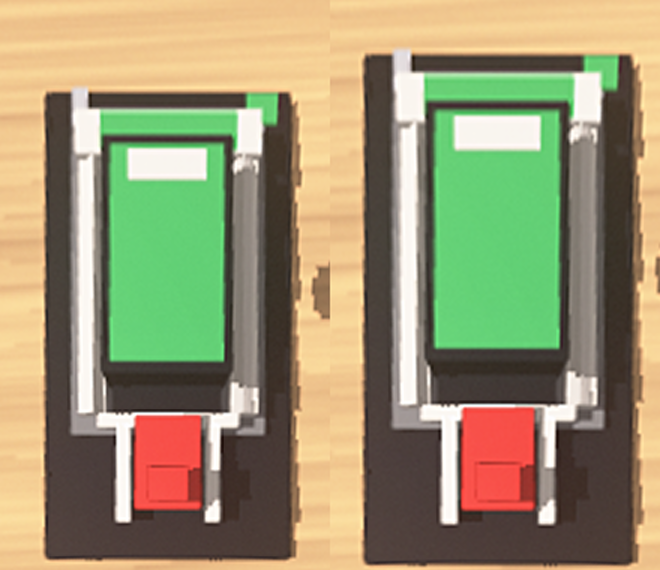

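The battery lies in the bay: left panel columns 102–232 and rows 137–372 match the top-face size at 52 mm height. The lock is still back, with the grip block's top at columns 148–190 and rows 465–503, centre (0.4967, 0.174). I go to the lock.

Call:
apply_moves:
  commands: "0 0 0 -4 0.15 0 0.6;0 0 0 -3.8 0.15 0 0.6;0 0 0 0 0 -4 0.6;0 0 0 0 0 -4 0.6;0 0 0 0 0 -3 0.6;0 0 0 0 0 -2 0.6;0 0 0 0 0 -0.6 0.6;0 0 0 0 0 0 0.6;0 0 0 0 0 0 0.6"

```text
clock: 21.0
tool_pos: [0.4946, 0.1751, 0.0075]
tcp_rot: [-3.141, -0.0, 3.091]
force: [-0.4, -0.5, 0.0]
finger_gap: 0.0512
grasp_force: 0.0
```

```bash
cat > red.py <<'E'
from h import *
f=grab('wrist')
s=readout.state();p=s['tool_pos'];print(s['clock'],p,s['tcp_rot'],s['force'],s['finger_gap'])
hsv=cv2.cvtColor(f['pixels'],cv2.COLOR_RGB2HSV)
m=cv2.inRange(hsv,(0,130,60),(10,255,255))|cv2.inRange(hsv,(172,130,60),(180,255,255));n,l,st,ce=cv2.connectedComponentsWithStats(m)
for i in range(1,n):
    if st[i,4]>100:print('red',st[i],[at(f,*q,.051,True)[:2].round(4) for q in((st[i,0],st[i,1]),(st[i,0]+st[i,2],st[i,1]+st[i,3]))])
g=proj(f,p+[0,0,.0354],True);print('tip px',g)
E
python3 red.py
```

```text
21.05 [0.49490673 0.17518652 0.00795237] [3.14126526e+00 8.10102717e-04 3.09069667e+00] [ 0.5470895  -0.68623297  0.33638515] 0.05106889701776126
red [ 253  241   46   56 2429] [array([0.4768, 0.1652]), array([0.5093, 0.1858])]
tip px [276.44474979 266.05019727]
```

Call:
apply_moves:
  commands: "0 0 0 0 0 -0.4 0.6;0 0 0 0 0 -0.25 0.6;0 0 0 0 0 0 0;0 0 0 0 0 0 0;0 0 0 0 0 0 0;0 0 0 0 0 0 0;0 0 0 0 0 0 0"
  newtons: 40

```text
clock: 21.75
tool_pos: [0.4946, 0.1754, 0.001]
tcp_rot: [3.141, 0.0, 3.091]
force: [-1.2, 1.1, 5.0]
finger_gap: 0.0124
grasp_force: 42.4
```

The lock's grip is pinched. I push it along the cradle's +x.

Call:
apply_moves:
  commands: "0 0 0 0.2 -0.01 0 0;0 0 0 0.2 -0.01 0 0;0 0 0 0 0 0 0"

```text
clock: 22.05
tool_pos: [0.4988, 0.1752, 0.001]
tcp_rot: [3.141, 0.0, 3.091]
force: [-1.1, 1.1, 6.6]
finger_gap: 0.0129
grasp_force: 42.6
```

Call:
apply_moves:
  commands: "0 0 0 0.2 -0.01 0 0;0 0 0 0.1 -0.005 0 0;0 0 0 0.1 -0.005 0 0;0 0 0 0 0 0 0"

```text
clock: 22.45
tool_pos: [0.5026, 0.175, 0.001]
tcp_rot: [3.141, 0.0, 3.091]
force: [-1.1, 2.1, 5.2]
finger_gap: 0.0126
grasp_force: 42.6
```

Call:
apply_moves:
  commands: "0 0 0 0.1 -0.005 0 0;0 0 0 0.05 0 0 0;0 0 0 0 0 0 0"

```text
clock: 22.75
tool_pos: [0.503, 0.175, 0.001]
tcp_rot: [-3.142, -0.002, 3.091]
force: [-4.2, 2.8, 7.3]
finger_gap: 0.0122
grasp_force: 42.9
```

Call:
apply_moves:
  commands: "0 0 0 0.1 -0.005 0 0;0 0 0 0 0 0 0"

```text
clock: 22.95
tool_pos: [0.503, 0.175, 0.001]
tcp_rot: [-3.141, -0.003, 3.092]
force: [-7.0, 2.0, 10.5]
finger_gap: 0.0126
grasp_force: 43.1
```

Call:
apply_moves:
  commands: "0 0 0 0.1 0 0 0;0 0 0 0.1 0 0 0;0 0 0 0 0 0 0;0 0 0 0 0 0 0"

```text
clock: 23.35
tool_pos: [0.5029, 0.1749, 0.0009]
tcp_rot: [-3.14, -0.006, 3.093]
force: [-11.2, 2.5, 14.5]
finger_gap: 0.0125
grasp_force: 43.7
```

```bash
python3 red.py
```

```text
23.4 [0.50290793 0.17487172 0.00092438] [-3.14045176 -0.0064353   3.09257076] [-11.10144583   3.69917729  15.23082575] 0.01281377234913916
red [ 252  246   47   58 1680] [array([0.4848, 0.1651]), array([0.5174, 0.1853])]
tip px [276.08241352 264.78503596]
```

It is a hard stop with no further motion. I unload, open, rise and check numerically.

Call:
apply_moves:
  commands: "0 0 0 -0.2 0 0 0;0 0 0 -0.1 0 0 0;0 0 0 0 0 0 0.6;0 0 0 0 0 0 0.6;0 0 0 0 0 0 0.6;0 0 0 0 0 0 0.6;0 0 0 0 0 4 0.8;0 0 0 3 -0.15 4 1;0 0 0 4.1 -0.15 4 1;0 0 0 0 0 2.3 1;0 0 0 0 0 0 1;0 0 0 0 0 0 1"

```text
clock: 24.6
tool_pos: [0.5695, 0.1717, 0.1387]
tcp_rot: [3.141, 0.0, 3.091]
force: [0.7, -0.3, 0.1]
finger_gap: 0.0857
grasp_force: 0.0
```

Run:
```python
from h import *
f=grab('wrist');np.savez('we.npz',**f);s=readout.state();print(s['clock'],s['tool_pos'],s['tcp_rot'],s['force'])
for n in('wl','we'):
    o=ortho(load(n),(.563,.172),-.05,.19,.11,.051)
    h=cv2.cvtColor(o,cv2.COLOR_RGB2HSV)
    m=cv2.inRange(h,(0,130,60),(10,255,255))|cv2.inRange(h,(172,130,60),(180,255,255));x,y,w,hh=cv2.boundingRect(m)
    print(n,'red box mm',np.array([x,y,w,hh])/2)
    g=cv2.inRange(h,(45,80,40),(80,255,255));g[:45]=0;print(' green',np.array(cv2.boundingRect(g))/2)
    cx=int(x+w/2); v=o[y-12:y+90,cx-2:cx+3].mean((1)); e=np.abs(np.diff(v[:,0]));print(' edges',[(i+y-12)/2 for i in np.where(e>12)[0]])
```

```text
24.65 [0.56887435 0.17164299 0.13793199] [-3.14114040e+00 -1.25763726e-03  3.09099564e+00] [ 0.2998658  -0.30908039 -0.35527579]
wl red box mm [ 44.5 138.5  23.   32. ]
 green [33.5 30.5 59.5 90. ]
 edges [np.float64(136.0), np.float64(136.5), np.float64(137.0), np.float64(138.0), np.float64(154.0), np.float64(154.5), np.float64(155.0), np.float64(155.5), np.float64(166.0), np.float64(167.0), np.float64(167.5), np.float64(168.5), np.float64(169.0), np.float64(169.5), np.float64(170.0), np.float64(170.5)]
we red box mm [ 44.5 130.5  23.   32.5]
 green [33.5 31.5 59.5 89. ]
 edges [np.float64(129.0), np.float64(129.5), np.float64(130.0), np.float64(130.5), np.float64(131.0), np.float64(145.5), np.float64(146.5), np.float64(157.5), np.float64(158.0), np.float64(159.0), np.float64(161.0), np.float64(161.5), np.float64(162.0), np.float64(162.5), np.float64(163.0)]
```

The lock moved 8.4 mm. The bar tip went from about 51.7 to about 42.8 mm behind the battery's centre, or joint ≈ 1.3 to ≈ 10 mm, so it is home. The battery is still flat and the arm is clear. I hand in.

```bash
python3 -c "
from station import bot
print(bot.finish_job())"
```

```text
the job is handed in; nothing more can be done
None
```

The green battery lies flat in the bay, tongue under the lip, with the red lock pushed to its hard stop (about 10 mm by camera). The job was handed in at about 25 s, but the hand-in returned no verdict, so whether it passed isn't confirmed. Before the grasp, a touch check of the fingertips on the battery's top reached 72 N, firmer than intended, with the battery still on the desk.

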